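Hang up the clutch ring and latch the rack

ROBOT

A 6-joint arm with a two-finger parallel gripper is mounted at the origin on the work surface. World frame = base frame: x ahead of the robot, y to its left, z up, the work surface at z = 0. Lengths are in m, angles in rad, forces in N, time in s.
With the tool pointing down it reaches from about 0.375 to 0.925 m from the base axis. Payload 5.7 kg.
Tool frame: the origin (TCP) lies midway between the tips of the shut fingers; the grasp point (between the pads) lies 19 mm behind it (hold_point_z is the distance from the TCP to the grasp point, in m); z points along the fingers, y is the direction in which the jaws open and shut (so a half turn about z gives the same grasp; the last joint's range is limited). The gripper opens to 85 mm and grips with 20 to 120 N. Pads are 22 mm wide; open, the fingers measure 114 mm over their backs; the gripper's body (76 mm by 85 mm) begins 54 mm behind the grasp point. The pads swing forward as they close: fully open they stand 13 mm farther back than shut.
Start: joints at [1.128, 0.359, 1.51, -0, 1.272, -0.115], TCP at [0.193, 0.568, 0.231] pointing down, gripper open.
Joint ranges: [-2.97, 2.97], [-1.01, 2.36], [0.21, 2.38], [-0.96, 4.11], [0.2, 2.71], [-2.98, 2.98]. Speed limits (rad/s): [2.39, 2.39, 3.14, 3.14, 3.14, 3.14].

INTERFACE

Orientations are given as a unit quaternion [w, x, y, z].
In Python, from plant import * gives the robot as it stands.
- The arm moves only by the tool servo_tool, never from a script. Its argument "rows" is a list of rows, each a list of 7 numbers: the shift along the tool's x, y, z in mm, then the turn, a rotation vector about the tool's x, y, z in degrees, then the closure, from 0 (fully open) to 1 (shut). In form: [[dx, dy, dz, rx, ry, rz, claw], ...]. A call has exactly 10 rows; each row is the pose to reach, as a shift and turn from the pose measured when the call began, along the tool's axes at that moment; what a row does not reach only later rows make up. A row lasts 1/10 s, in which the tool goes at most 50 mm and 8.59 degrees, less where a joint would pass 70% of its speed; a pose out of reach is approached as far as the arm can. A call with a gripper value outside its range is refused whole. The fingers move at their own pace and stop on an object; the grip force is fixed at half the most. Time passes only in rows, so rows that repeat a pose let the fingers close, or fill a call up. It gives the time, the measured TCP pose, the force and the opening at its end, in the units of the state.
- sense(): the state, without advancing time (a new reading comes with each control period).
- camera(name): name is "scene" or "top"; returns the picture (480x640x3 uint8, red, green, blue); there is no depth.
- get_calibration(name): a dict with "fov_y" (degrees; the focal length in pixels is half the picture's height over the tangent of half this angle, whatever the lens; pixels are square), "cx", "cy" (the principal point, pixels), "view" (4x4, takes a point from world to camera coordinates). Camera axes: x right, y up, looking along -z (the intrinsics and any distortion apply to the point x, -y, -z); pixel columns grow to the right and rows downward; lengths in m; the calibration is good to about 2 mm. A picture is of the moment at which its call begins. get_calibration takes no time and is no camera call.
- sign_off(): hands the job in, once; it reports no verdict.
Trained networks look in the newest picture that a camera, given by its name, has taken for a name from the list of things; names that differ only in an ending like _2 or _b are one class to them, and where a whole thing is asked for, a point or a joint stands for the part that bears it (a point fixed in the world has none). Each returns a list of dicts, best first, with "confidence" (0 to 1); they miss things now and then, are a little off and sometimes report something else, mostly with a low value. They report only what shows in the picture. A call takes as long as a camera call. They do not tell look-alikes from the thing itself.
- recognise(thing, camera): "pixel" ([column, row] in pixels, amid what is visible of it).
- tip_of(thing, camera): "pixel" ([column, row] in pixels: a listed point, or the origin of a listed thing).
The state is a dict: "time": time; "joint_positions": joint angles; "joint_velocities": joint speeds; "tau": joint torques, N m; "ee_pos": TCP position; "tool_rot": TCP orientation; "ft_force": force on the tool from outside, world axes, zero at the start; "torque": the same for the moment, N m; "finger_gap": opening from 0.0 (shut) to 1.0 (fully open).
Only numpy, scipy, OpenCV 4.12 (cv2) and the standard library are available. Lean on these libraries where they do the work, as an engineer would, in place of code of your own. Each camera call takes 0.05 s, during which the arm holds its last target. There are 200 camera calls.

TASK

Take the clutch ring off the sloping grey stand and hang it over the bar of the red rack, so that it hangs freely by its hole between the post and the brass catch. Then, with the ring let go, swing the rack's keeper arm (the one with the yellow knob) closed until it sits fully home in the brass catch at the end of the bar. Leave the screwdriver, the socket and the tin where they are.

Things in the scene. Friction and masses are not known exactly. Their poses are not given: they have to be found in the camera images.
- ring: Steel clutch ring, brown pads on both faces: outside diameter 140 mm, hole 92 mm (band 24 mm), 9 mm thick, about 0.55 kg. Origin: centre of the hole, mid-thickness. x: the ring's axis; z: along its face to the rim that is uppermost at the start. At the start it leans 35 deg from vertical, top towards the robot; the top rim is clear on both faces for 45 mm below its edge.
- stand: Fixed grey stand, base 170 x 150 x 10 mm; origin on the table under the ring's centre, which starts 115 mm above it. Its plate slopes 35 deg from vertical, top towards its -x, and backs the lower part of the ring on the robot's side; two steel pegs, 20 mm out of the plate, carry the ring from below. Lift the ring off along its own z.
- rack: Fixed red rack; origin on the table under the bar's middle. Bar: 14 mm diameter, along x, axis 170 mm high, from a post (36 mm wide, 180 high, face at x = 60) to its free end at x = -52 mm, robot's side. There the brass catch, x -72 to -52, 22 wide, 26 high, open to -x. Keeper's post: x = -64, y = 100 mm, 16 thick. Base plate 12 mm. A hung ring's centre lies 39 mm below the bar's axis.
- bar_mid (a point): Point on the bar's axis half way between catch and post, 170 mm above the table (its axes are the rack's).
- catch (a point): Middle of the brass catch at the bar's free end, 170 mm above the table, where the keeper's end comes to lie.
- keeper (a joint): Angle of the keeper arm (rad): 0 closed, lying along the rack's y from its hinge post across the bar's end, home in the catch; grows to 2.4 as it swings open in the horizontal plane towards the robot and outwards (1.57: points along the rack's -x). Stiff: stays where it is left.
- keeper_hinge (a point): The keeper's vertical hinge axis, at the arm's height (170 mm). The arm is a light metal bar 14 mm high, 6 mm thick, reaching 110 mm from the hinge.
- keeper_knob (a point): Top of the yellow and black knob on the keeper arm: an upright round pin of 12 mm diameter, standing 35 mm above the arm's upper edge, 70 mm from the hinge. This point is 212 mm above the table.
- socket: Bystander: steel socket, 28 mm diameter, 50 mm high, standing. Origin at the centre of its underside.
- tin: Bystander: tin, 60 mm diameter, 75 mm high, standing. Origin at the centre of its underside.
- screwdriver: Bystander: orange screwdriver lying on the table, handle to its -x. Origin on the table.
Mind the look-alikes: they are no part of the job. Of the things that look like the ring, the smallest one is meant.

How it is judged:
By the outcome, as a careful person would: the job done as asked, in the order asked, and still so for the second after the job is handed in, with the robot touching nothing.
It also fails if it takes over 69 s, if anything falls off the work surface, if the arm or the gripper's body presses on something with over 40 N, if the wrist force passes 120 N, or if a joint passes its speed limit or range.

## Working session

There is one attempt and no reset: what is moved stays moved. The work goes in short steps, Python scripts to look and compute and a tool call to move; the robot and the scene stay as the last step left them, time stands still between calls to the robot, and variables do not carry over. Pictures are saved under pics/ and viewed, about 8 in all and at most 12, crops included, and the job is handed in when it is done.

Besides the shell and the picture viewer there is one more tool, called after ">>>" as name([rows], argument=value, ...), one row to a line, values as JSON. servo_tool: Moves the arm, as the interface text tells. Its arguments: {"type":"object","properties":{"rows":{"type":"array","items":{"type":"array","items":{"type":"number"}}}},"required":["rows"]}

```bash
ls; mkdir -p pics
python3 - <<'E'
from plant import *
import cv2,numpy as np
for c in ("scene","top"):
    im=camera(c); cv2.imwrite(f"pics/{c}0.png",im[:,:,::-1])
    k=get_calibration(c); print(c,{a:(np.round(np.array(b),4).tolist()) for a,b in k.items()})
    for t in ("ring","stand","rack","bar_mid","catch","keeper_hinge","keeper_knob"):
        print(t,[(np.round(d["pixel"]).tolist(),round(d["confidence"],2)) for d in tip_of(t,c)])
print(sense())
E
```

```text
pics
scene {'fov_y': 54.0416, 'cx': 321.3071, 'cy': 236.7059, 'view': [[0.4728, 0.8811, 0.0136, -0.3465], [-0.5481, 0.282, 0.7875, 0.1601], [0.69, -0.3797, 0.6162, -1.2821], [0.0, 0.0, 0.0, 1.0]]}
ring [([445.0, 254.0], 0.77), ([332.0, 216.0], 0.61)]
stand [([355.0, 297.0], 0.94), ([219.0, 257.0], 0.65)]
rack []
bar_mid [([152.0, 281.0], 0.95)]
catch [([136.0, 259.0], 0.91)]
keeper_hinge [([194.0, 235.0], 0.89), ([223.0, 257.0], 0.26)]
keeper_knob [([182.0, 191.0], 0.57), ([172.0, 350.0], 0.47)]
top {'fov_y': 44.4206, 'cx': 318.5038, 'cy': 231.7111, 'view': [[0.0071, -0.9999, -0.015, 0.1017], [0.9908, 0.005, 0.1355, -0.5512], [-0.1354, -0.0158, 0.9907, -1.2194], [0.0, 0.0, 0.0, 1.0]]}
ring [([294.0, 207.0], 0.97)]
stand [([296.0, 215.0], 0.86), ([434.0, 263.0], 0.64)]
rack [([454.0, 232.0], 0.58)]
bar_mid [([474.0, 217.0], 0.87)]
catch [([483.0, 250.0], 0.95), ([455.0, 230.0], 0.71)]
keeper_hinge [([434.0, 261.0], 0.69)]
keeper_knob [([432.0, 304.0], 0.78)]
{'time': 0.8, 'joint_positions': array([ 1.12787797e+00,  3.58763528e-01,  1.51036951e+00,  3.67010404e-07,
        1.27249834e+00, -1.15109986e-01]), 'joint_velocities': array([ 7.50792636e-04, -1.32518387e-03,  1.37619868e-03, -4.85406022e-04,
       -3.00716793e-04,  1.83004556e-05]), 'tau': array([-4.01786201e-04, -5.27532828e+01, -2.79037446e+01, -3.68097499e-04,
        1.68112427e-03,  2.87540615e-05]), 'ee_pos': array([0.19318967, 0.5680364 , 0.23130014]), 'tool_rot': array([-5.50008105e-06,  1.63171353e-01,  9.86597744e-01, -1.85614689e-05]), 'ft_force': array([-1.49672781, -1.0455327 , -0.52322505]), 'torque': array([-0.02813684, -0.00496512, -0.03777025]), 'finger_gap': 1.0007174115008861}
```

View pics/scene0.png

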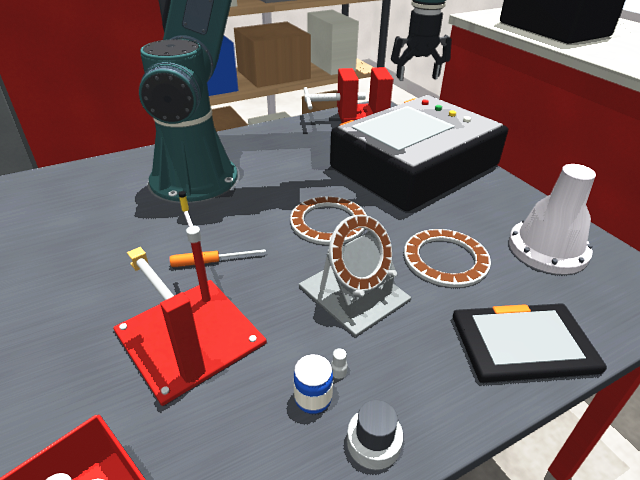

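View pics/top0.png

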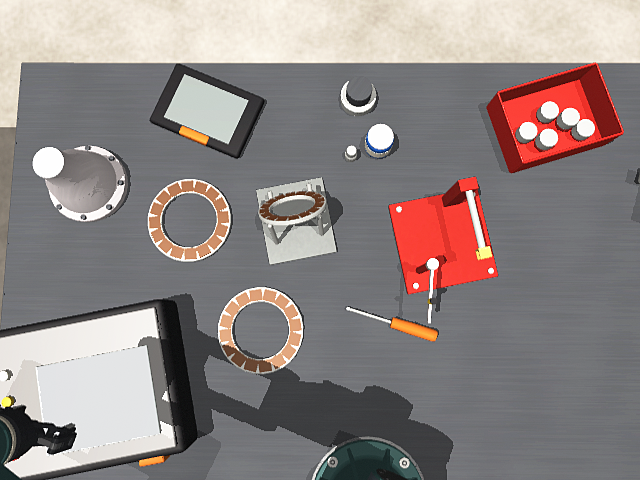

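The scene view shows the ring on the stand at about (360,252), and the rack's catch at (137,256), hinge at (194,232) and knob at (183,200). The top view shows the ring at (293,207), catch at (484,253), hinge at (433,264), with the keeper open and pointing at the robot. The flat rings are look-alikes.

```bash
cat > h.py <<'E'
from plant import *
import numpy as np, cv2
def cal(c):
    k=get_calibration(c); V=np.array(k["view"]); f=240/np.tan(np.radians(k["fov_y"])/2)
    return V,f,k["cx"],k["cy"]
def ray(c,p):
    V,f,cx,cy=cal(c); d=np.array([(p[0]-cx)/f,-(p[1]-cy)/f,-1.]); R=V[:3,:3]
    return -R.T@V[:3,3], R.T@d
def onz(c,p,z):
    o,d=ray(c,p); return o+d*(z-o[2])/d[2]
def tri(ps,pt):
    o1,d1=ray("scene",ps);o2,d2=ray("top",pt)
    s=np.linalg.lstsq(np.c_[d1,-d2],o2-o1,rcond=None)[0]
    a,b=o1+s[0]*d1,o2+s[1]*d2; return (a+b)/2,np.linalg.norm(a-b)
def proj(c,P):
    V,f,cx,cy=cal(c); q=V[:3,:3]@np.array(P)+V[:3,3]; return np.array([cx-f*q[0]/q[2],cy+f*q[1]/q[2]])
E
python3 - <<'E'
from h import *
np.set_printoptions(precision=4,suppress=True)
for n,s,t,z in [("ring",(360,252),(294,207),.115),("catch",(136,259),(483,251),.17),("barmid",(152,281),(474,217),.17),("hinge",(194,235),(434,261),.17),("knob",(182,194),(432,304),.212)]:
    print(n,*tri(s,t),onz("scene",s,z),onz("top",t,z))
c=[onz("top",p,.01) for p in [(256,190),(323,178),(337,252),(270,264)]]
print("stand",np.mean(c,0),[np.linalg.norm(c[i]-c[i-1]) for i in range(4)],[np.degrees(np.arctan2(*(c[i]-c[i-1])[1::-1])) for i in range(4)])
im=cv2.imread("pics/top0.png")[150:340,220:520];cv2.imwrite("pics/topc.png",cv2.resize(im,None,fx=2.6,fy=2.6,interpolation=cv2.INTER_CUBIC))
im=cv2.imread("pics/scene0.png")[170:400,100:430];cv2.imwrite("pics/scc.png",cv2.resize(im,None,fx=2.4,fy=2.4,interpolation=cv2.INTER_CUBIC))
E
```

```text
ring [0.5903 0.1543 0.1166] 0.0015284514221996675 [0.589  0.1561 0.115 ] [0.5902 0.1537 0.115 ]
catch [ 0.4966 -0.2105  0.1723] 0.0033902461830047493 [ 0.4928 -0.212   0.17  ] [ 0.4972 -0.2094  0.17  ]
barmid [ 0.5613 -0.1973  0.1728] 0.007543277928223774 [ 0.5563 -0.2007  0.17  ] [ 0.5624 -0.1942  0.17  ]
hinge [ 0.4777 -0.114   0.1737] 0.0033638465110283054 [ 0.4737 -0.1116  0.17  ] [ 0.4776 -0.1163  0.17  ]
knob [ 0.3961 -0.1048  0.2068] 0.0006073900958569069 [ 0.4042 -0.1064  0.212 ] [ 0.3961 -0.1036  0.212 ]
stand [0.5786 0.1541 0.01  ] [np.float64(0.16736753770466362), np.float64(0.15068425506373334), np.float64(0.16751376172203217), np.float64(0.14805267561169205)] [np.float64(11.733042396610939), np.float64(-79.41105798262899), np.float64(-169.1681637446975), np.float64(100.52002375717097)]
```

View pics/topc.png

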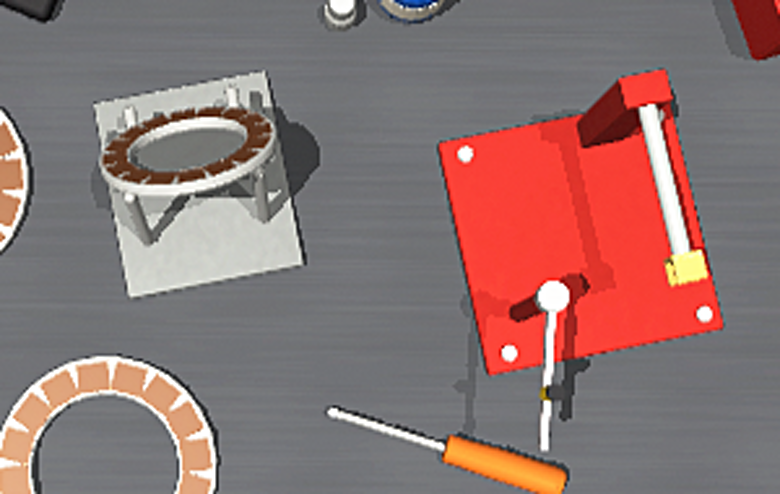

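Run:
```python
from h import *
from scipy.optimize import least_squares
np.set_printoptions(precision=4,suppress=True)
u=lambda x,y:(220+x/2.6,150+y/2.6)
a,b=onz("top",u(440,143),.012),onz("top",u(487,375),.012); d=a-b; print("rack base yaw",np.degrees(np.arctan2(d[1],d[0])))
b2=onz("top",u(722,326),.012);d=b-b2; print("yaw from y edge",np.degrees(np.arctan2(-d[0],d[1])))
a,b=onz("top",u(648,105),.17),onz("top",u(682,250),.17); d=a-b; print("bar yaw",np.degrees(np.arctan2(d[1],d[0])),np.linalg.norm(d))
obs=[("top",u(682,250),(-52,0,170)),("top",u(648,105),(60,0,170)),("top",u(687,268),(-62,0,183)),("top",(434,262),(-64,100,170)),
("scene",(136,259),(-62,0,170)),("scene",(194,235),(-64,100,170)),("top",(483,251),(-62,0,170)),("scene",(152,281),(0,0,170)),("top",(474,217),(0,0,170))]
def f(p):
    c,s=np.cos(p[2]),np.sin(p[2]);R=np.array([[c,-s,0],[s,c,0],[0,0,1]])
    return np.concatenate([proj(k,R@(np.array(m)/1000)+[p[0],p[1],0])-q for k,q,m in obs])
r=least_squares(f,[.556,-.197,.19],loss="soft_l1");print(r.x,np.degrees(r.x[2]));print(f(r.x).reshape(-1,2))
h,e=onz("top",u(553,296),.19),onz("top",u(544,450),.177);print("hinge,end",h,e); k=onz("top",u(547,393),.212)
for q in (e,k): d=q-h; print("len",np.linalg.norm(d[:2]),"dir",np.degrees(np.arctan2(d[1],d[0])))
```

```text
rack base yaw 10.765951296281123
yaw from y edge 12.079306547707313
bar yaw 11.414363889823814 0.11002000463584038
[ 0.5568 -0.1985  0.1919] 10.99528647756074
[[ 0.0398  0.3759]
 [ 0.2228 -0.7037]
 [ 1.1099 -2.1021]
 [-1.982   0.4464]
 [ 1.4804  0.8079]
 [-0.3152  0.5262]
 [ 0.5159  0.6811]
 [ 1.5712 -0.3035]
 [ 2.3176  2.944 ]]
hinge,end [ 0.4706 -0.1102  0.19  ] [ 0.3614 -0.104   0.177 ]
len 0.10932389129321304 dir 176.752312544023
len 0.07001331384283269 dir 172.30343227386751
```

View pics/scc.png

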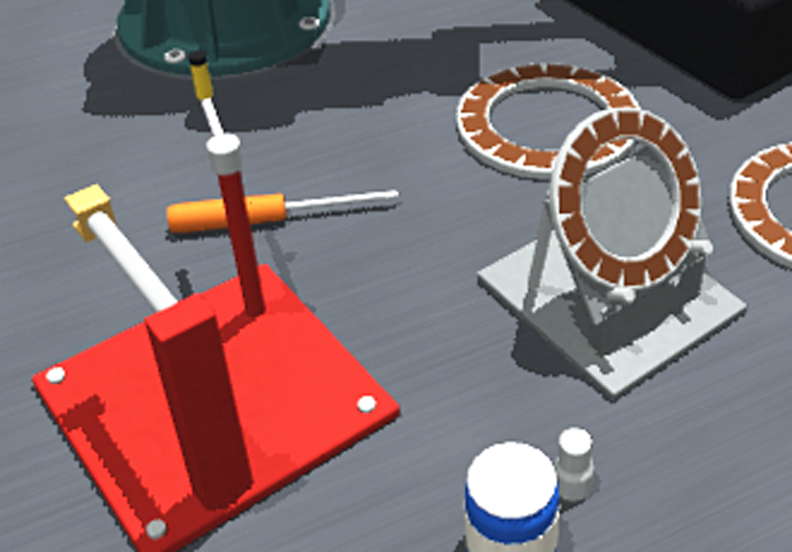

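```bash
cat >> h.py <<'E'
from scipy.spatial.transform import Rotation as Ro
YAW=np.radians(11.2); RING=np.array([.590,.154,.1155]); RACK=np.array([.5565,-.1985,0])
def tool(tilt,yaw=YAW):  # tool y along ring axis; tilt deg outward lean
    Rz=Ro.from_euler("z",yaw).as_matrix(); t=np.radians(tilt); s,c=np.sin(t),np.cos(t)
    y=Rz@[c,0,s]; z=Rz@[s,0,-c]; return np.c_[np.cross(y,z),y,z]
def rackp(x,y,z):
    return Ro.from_euler("z",YAW).as_matrix()@np.array([x,y,z])+RACK
def step(P,R,s=None):
    s=s or sense(); q=s["tool_rot"]; A=Ro.from_quat([q[1],q[2],q[3],q[0]]).as_matrix()
    print("shift mm",np.round(A.T@(np.array(P)-s["ee_pos"])*1000,1),"rot deg",np.round(np.degrees(Ro.from_matrix(A.T@R).as_rotvec()),1))
def show():
    s=sense(); q=s["tool_rot"]; A=Ro.from_quat([q[1],q[2],q[3],q[0]]).as_matrix()
    print(round(s["time"],2),"p",np.round(s["ee_pos"],4),"y",np.round(A[:,1],3),"z",np.round(A[:,2],3),"f",np.round(s["ft_force"],1),"gap",round(s["finger_gap"],3),"q",np.round(s["joint_positions"],2)); return s,A
E
python3 - <<'E'
from h import *
R=tool(35); zr=-R[:,2]
step([.36,.36,.31],tool(0)); step(RING+zr*.15,R); print(RING+zr*.15)
E
```

```text
shift mm [-224.9 -143.3  -78.7] rot deg [-0.  0. 60.]
shift mm [-434.5 -307.2   -7.1] rot deg [-31.7 -18.3  58.1]
[0.50560209 0.13728876 0.23837281]
```

>>> servo_tool([
  [-10,-6,-40,0,0,4,0.5],
  [-35,-22,-78,0,0,12,0.5],
  [-70,-44,-78,0,0,20,0.5],
  [-105,-66,-78,0,0,28,0.5],
  [-140,-88,-78,0,0,36,0.5],
  [-172,-109,-78,0,0,44,0.5],
  [-200,-127,-78,0,0,52,0.5],
  [-220,-140,-78,0,0,60,0.5],
  [-225,-143,-78,0,0,60,0.5],
  [-225,-143,-78,0,0,60,0.5],
])

```text
time: 1.8
ee_pos: [0.3605, 0.3599, 0.3094]
tool_rot: [-0.0, 0.634, 0.773, 0.0]
ft_force: [-0.6, 0.4, 1.0]
finger_gap: 0.503
```

Run:
```python
from h import *
show(); R=tool(35); zr=-R[:,2]
step(RING+zr*.15,R)
```

```text
1.8 p [0.3605 0.3599 0.3094] y [0.981 0.196 0.   ] z [-0.  0. -1.] f [-0.6  0.4  1. ] gap 0.503 q [0.65 0.16 1.59 0.   1.39 0.45]
shift mm [-246.7   98.7   70.9] rot deg [-35.   -0.    0.1]
```

>>> servo_tool([
  [-35,14,0,-4,0,0,0.5],
  [-75,30,5,-10,0,0,0.5],
  [-115,46,15,-16,0,0,0.5],
  [-155,62,28,-22,0,0,0.5],
  [-190,76,42,-28,0,0,0.5],
  [-220,88,55,-33,0,0,0.5],
  [-240,96,66,-35,0,0,0.5],
  [-247,99,71,-35,0,0,0.5],
  [-247,99,71,-35,0,0,0.5],
  [-247,99,71,-35,0,0,0.5],
])

```text
time: 2.8
ee_pos: [0.506, 0.1379, 0.2386]
tool_rot: [0.19, 0.604, 0.738, 0.233]
ft_force: [0.4, -0.7, 0.1]
finger_gap: 0.504
```

Run:
```python
from h import *
s,A=show(); R=tool(35); zr=-R[:,2]
step(RING+zr*.045,R)
V=[]
for c in ("scene","top"):
    im=camera(c)[:,:,::-1]; p=proj(c,RING).astype(int); x,y=max(p[0]-95,0),max(p[1]-110,0)
    V.append(cv2.resize(im[y:y+150,x:x+190],None,fx=2,fy=2,interpolation=cv2.INTER_CUBIC)); print(c,x,y)
    print([(np.round(d["pixel"],1),round(d["confidence"],2)) for d in tip_of("ring",c)],proj(c,RING))
cv2.imwrite("pics/a.png",np.hstack(V))
```

```text
2.8 p [0.506  0.1379 0.2386] y [0.803 0.161 0.574] z [ 0.562  0.113 -0.819] f [ 0.4 -0.7  0.1] gap 0.504 q [ 0.09  0.01  2.15  0.17  0.38 -0.25]
shift mm [ -0.7  -0.5 104.9] rot deg [-0.  -0.1  0.1]
scene 264 142
[(array([328.7, 219.6]), 0.74), (array([448.3, 254. ]), 0.6)] [359.32511247 252.44844143]
top 198 97
[(array([293. , 206.4]), 0.62)] [293.84631691 207.04649188]
```

View pics/a.png

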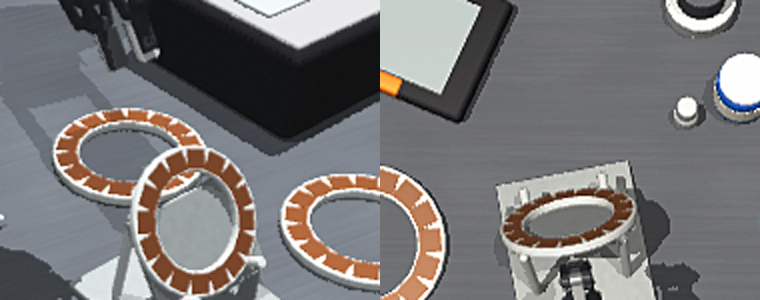

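The gripper is lined up above the ring's rim: scene crop tips at about (329,165), ring at (360,252). I'll advance along the ring's plane.

>>> servo_tool([
  [0,0,15,0,0,0,0.5],
  [0,0,32,0,0,0,0.5],
  [0,0,50,0,0,0,0.5],
  [0,0,65,0,0,0,0.5],
  [0,0,77,0,0,0,0.5],
  [0,0,86,0,0,0,0.5],
  [0,0,94,0,0,0,0.5],
  [0,0,100,0,0,0,0.5],
  [0,0,105,0,0,0,0.5],
  [0,0,105,0,0,0,0.5],
])

```text
time: 4.0
ee_pos: [0.5684, 0.1486, 0.1636]
tool_rot: [0.184, 0.605, 0.74, 0.229]
ft_force: [-0.3, -0.1, 0.1]
finger_gap: 0.501
```

Run:
```python
from h import *
s,A=show()
V=[]
for c in ("scene","top"):
    im=camera(c)[:,:,::-1]; p=proj(c,RING).astype(int); x,y=p[0]-60,p[1]-80
    V.append(cv2.resize(im[y:y+120,x:x+120],None,fx=3.3,fy=3.3,interpolation=cv2.INTER_CUBIC))
cv2.imwrite("pics/b.png",np.hstack(V))
```

```text
4.0 p [0.5684 0.1486 0.1636] y [0.811 0.163 0.561] z [ 0.549  0.116 -0.828] f [-0.3 -0.1  0.1] gap 0.501 q [ 0.1   0.24  2.12  0.32  0.2  -0.4 ]
```

View pics/b.png

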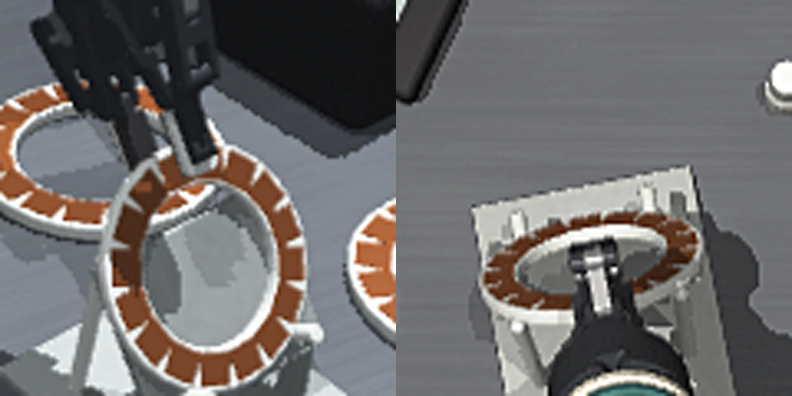

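The fingers straddle the rim, in the scene at about (160–200,150) of the crop. Joint 5 is at its 0.2 limit, so the tool stopped short and 9 mm off. The ring is round, so I'll back out and approach it from 25° around its rim, which bends the wrist more.

>>> servo_tool([
  [0,0,-10,0,0,0,0.5],
  [0,0,-25,0,0,0,0.5],
  [0,0,-40,0,0,0,0.5],
  [0,0,-55,0,0,0,0.5],
  [0,0,-65,0,0,0,0.5],
  [0,0,-75,0,0,0,0.5],
  [0,0,-80,0,0,0,0.5],
  [0,0,-80,0,0,0,0.5],
  [0,0,-80,0,0,0,0.5],
  [0,0,-80,0,0,0,0.5],
])

```text
time: 5.1
ee_pos: [0.5238, 0.1393, 0.2293]
tool_rot: [0.183, 0.605, 0.74, 0.228]
ft_force: [-0.8, 0.7, 0.1]
finger_gap: 0.501
```

```bash
cat >> h.py <<'E'
def toolphi(tilt,phi):
    R=tool(tilt); return R@Ro.from_euler("y",phi,degrees=True).as_matrix()
E
python3 - <<'E'
from h import *
show()
R=toolphi(35,25); 
if R[1,2]<tool(35)[1,2]: print("flip"); R=toolphi(35,-25)
print(R); step(RING-R[:,2]*.13,R); step(RING-R[:,2]*.09,R)
E
```

```text
5.1 p [0.5238 0.1393 0.2293] y [0.812 0.164 0.56 ] z [ 0.548  0.116 -0.829] f [-0.8  0.7  0.1] gap 0.501 q [ 0.08  0.05  2.12  0.19  0.38 -0.27]
[[-0.41382344  0.80355142  0.4278496 ]
 [ 0.84196414  0.15910747  0.51553972]
 [ 0.34618861  0.57357644 -0.74240388]]
shift mm [-53.5  -9.6  14. ] rot deg [-1.  24.6 -0.1]
shift mm [-36.9  -8.9  50.4] rot deg [-1.  24.6 -0.1]
```

>>> servo_tool([
  [-12,-2,0,0,5,0,0.5],
  [-26,-4,4,0,11,0,0.5],
  [-40,-7,8,-0.5,18,0,0.5],
  [-53,-9,12,-1,24,0,0.5],
  [-53,-9,14,-1,24.6,0,0.5],
  [-49,-9,24,-1,24.6,0,0.5],
  [-45,-9,34,-1,24.6,0,0.5],
  [-41,-9,42,-1,24.6,0,0.5],
  [-38,-9,48,-1,24.6,0,0.5],
  [-37,-9,50,-1,24.6,0,0.5],
])

```text
time: 6.1
ee_pos: [0.5504, 0.1095, 0.1821]
tool_rot: [0.026, 0.54, 0.761, 0.358]
ft_force: [-0.2, 0.0, -0.6]
finger_gap: 0.497
```

Run:
```python
from h import *
show()
R=toolphi(35,25); step(RING-R[:,2]*.045,R)
```

```text
6.1 p [0.5504 0.1095 0.1821] y [0.804 0.16  0.573] z [ 0.426  0.517 -0.742] f [-0.2  0.  -0.6] gap 0.497 q [-0.38  0.3   2.09  1.05  0.83 -1.5 ]
shift mm [-2.1  0.8 44.3] rot deg [-0.1 -0.1  0. ]
```

Joint 5 is well clear now (0.83). Next I'll advance.

>>> servo_tool([
  [-1,1,8,0,0,0,0.5],
  [-2,1,18,0,0,0,0.5],
  [-2,1,27,0,0,0,0.5],
  [-2,1,35,0,0,0,0.5],
  [-2,1,40,0,0,0,0.5],
  [-2,1,44,0,0,0,0.5],
  [-2,1,44,0,0,0,0.5],
  [-2,1,44,0,0,0,0.5],
  [-2,1,44,0,0,0,0.5],
  [-2,1,44,0,0,0,0.5],
])

```text
time: 7.1
ee_pos: [0.5708, 0.1305, 0.1496]
tool_rot: [0.026, 0.54, 0.761, 0.358]
ft_force: [0.3, -0.2, -0.4]
finger_gap: 0.497
```

Run:
```python
from h import *
show()
V=[]
for c in ("scene","top"):
    im=camera(c)[:,:,::-1]; p=proj(c,RING).astype(int); x,y=p[0]-60,p[1]-80
    V.append(cv2.resize(im[y:y+120,x:x+120],None,fx=3.3,fy=3.3,interpolation=cv2.INTER_CUBIC))
cv2.imwrite("pics/c.png",np.hstack(V))
```

```text
7.1 p [0.5708 0.1305 0.1496] y [0.804 0.16  0.573] z [ 0.426  0.517 -0.742] f [ 0.3 -0.2 -0.4] gap 0.497 q [-0.32  0.38  2.08  1.16  0.75 -1.57]
```

View pics/c.png

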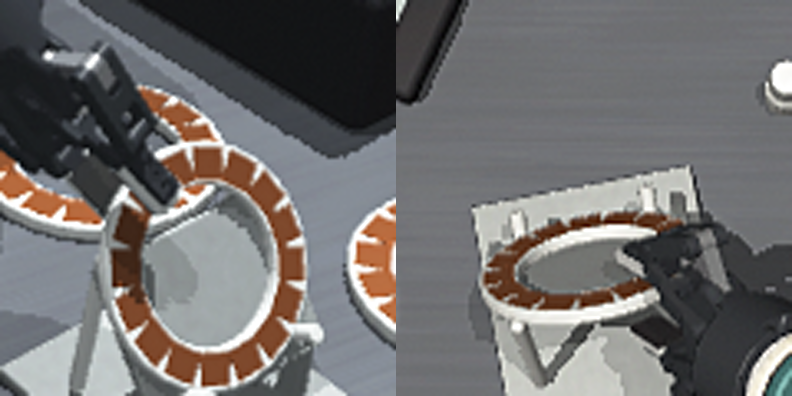

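The fingers straddle the band at its upper left (scene crop about (160,190)), with the tips near the inner edge. I'll close gradually.

>>> servo_tool([
  [0,0,0,0,0,0,0.6],
  [0,0,0,0,0,0,0.7],
  [0,0,0,0,0,0,0.75],
  [0,0,0,0,0,0,0.8],
  [0,0,0,0,0,0,0.83],
  [0,0,0,0,0,0,0.86],
  [0,0,0,0,0,0,0.88],
  [0,0,0,0,0,0,0.9],
  [0,0,0,0,0,0,1],
  [0,0,0,0,0,0,1],
])

```text
time: 8.2
ee_pos: [0.5707, 0.1305, 0.1496]
tool_rot: [0.026, 0.54, 0.761, 0.358]
ft_force: [-2.4, -1.6, 2.9]
finger_gap: 0.086
```

Run:
```python
from h import *
s,A=show(); R=toolphi(35,25)
print("lift 80 along ring z:"); zr=-tool(35)[:,2]; step(s["ee_pos"]+zr*.1,A)
```

```text
8.2 p [0.5707 0.1305 0.1496] y [0.804 0.16  0.573] z [ 0.426  0.517 -0.742] f [-2.4 -1.6  2.9] gap 0.086 q [-0.32  0.38  2.08  1.16  0.75 -1.57]
lift 80 along ring z:
shift mm [ 42.4  -0.  -90.5] rot deg [0. 0. 0.]
```

>>> servo_tool([
  [2,0,-4,0,0,0,1],
  [5,0,-11,0,0,0,1],
  [9,0,-20,0,0,0,1],
  [14,0,-30,0,0,0,1],
  [19,0,-41,0,0,0,1],
  [25,0,-53,0,0,0,1],
  [31,0,-66,0,0,0,1],
  [37,0,-79,0,0,0,1],
  [42,0,-90,0,0,0,1],
  [42,0,-90,0,0,0,1],
])

```text
time: 9.2
ee_pos: [0.513, 0.1197, 0.2317]
tool_rot: [0.026, 0.54, 0.762, 0.358]
ft_force: [-0.0, -0.7, -6.5]
finger_gap: 0.092
```

Run:
```python
from h import *
s,A=show()
T=tool(0)
print("via"); step([.45,.02,.36],T)
print("pre",rackp(-130,0,.27)) if 0 else None
V=[]
C=s["ee_pos"]+A[:,2]*.045
for c in ("scene","top"):
    im=camera(c)[:,:,::-1]; p=proj(c,C).astype(int); x,y=p[0]-60,p[1]-70
    V.append(cv2.resize(im[y:y+120,x:x+120],None,fx=3.3,fy=3.3,interpolation=cv2.INTER_CUBIC))
cv2.imwrite("pics/d.png",np.hstack(V))
```

```text
9.2 p [0.513  0.1197 0.2317] y [0.803 0.162 0.573] z [ 0.426  0.517 -0.743] f [-0.  -0.7 -6.5] gap 0.092 q [-0.39  0.15  2.11  0.96  0.9  -1.36]
via
shift mm [ -13.     6.8 -173.6] rot deg [ 34.4 -24.3   7.8]
```

View pics/d.png

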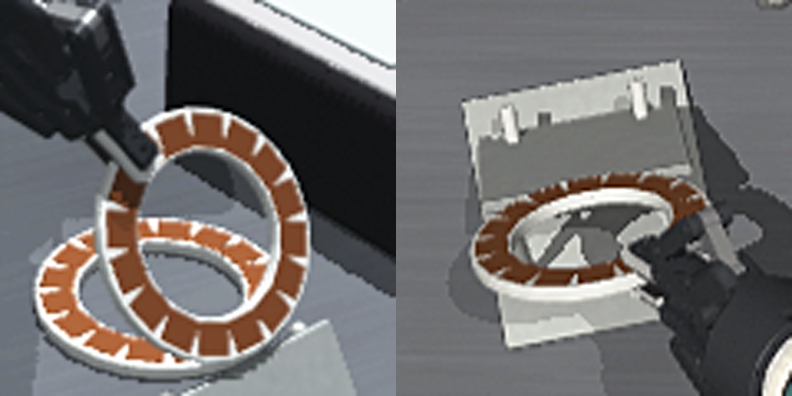

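The ring is off the stand and held radially (6.5 N), with its centre within about 4 mm of expected. Next I'll raise it and turn it vertical.

>>> servo_tool([
  [-1,1,-10,2,-1.5,0.5,1],
  [-2,1,-28,6,-4,1.4,1],
  [-4,2,-48,10,-7,2.3,1],
  [-5,3,-70,15,-10.5,3.4,1],
  [-7,4,-93,20,-14,4.5,1],
  [-9,5,-116,25,-17.6,5.7,1],
  [-11,6,-138,29,-20.5,6.6,1],
  [-12,6,-156,32,-22.6,7.2,1],
  [-13,7,-168,34,-24,7.7,1],
  [-13,7,-174,34.4,-24.3,7.8,1],
])

```text
time: 10.3
ee_pos: [0.4509, 0.0205, 0.3591]
tool_rot: [-0.002, 0.635, 0.773, -0.001]
ft_force: [0.5, 0.2, -5.1]
finger_gap: 0.088
```

Run:
```python
from h import *
s,A=show(); T=tool(0)
step(rackp(-135,0,.36),T);step(rackp(-135,0,.217),T)
```

```text
10.3 p [0.4509 0.0205 0.3591] y [ 0.981  0.195 -0.003] z [-0.004  0.001 -1.   ] f [ 0.5  0.2 -5.1] gap 0.088 q [-0.11  0.04  1.61  0.    1.5  -0.3 ]
shift mm [   -175.6 -134938.3     450.3] rot deg [-0.2 -0.1  0. ]
shift mm [   -175.8 -134937.8     593.3] rot deg [-0.2 -0.1  0. ]
```

>>> servo_tool([
  [-15,-5,0,0,0,0,1],
  [-40,-13,0,0,0,0,1],
  [-70,-22,0,0,0,0,1],
  [-102,-32,0,0,0,0,1],
  [-135,-43,0,0,0,0,1],
  [-168,-53,0,0,0,0,1],
  [-198,-62,0,0,0,0,1],
  [-222,-70,0,0,0,0,1],
  [-235,-74,0,0,0,0,1],
  [-235,-74,0,0,0,0,1],
])

```text
time: 11.3
ee_pos: [0.4236, -0.2252, 0.358]
tool_rot: [-0.003, 0.635, 0.772, -0.0]
ft_force: [-0.0, 0.4, -6.6]
finger_gap: 0.09
```

Run:
```python
from h import *
s,A=show(); T=tool(0)
step(rackp(-.135,0,.217),T); step(rackp(-.002,0,.217),T)
V=[]
for c in ("scene","top"):
    im=camera(c)[:,:,::-1]; p=proj(c,rackp(-.1,0,.25)).astype(int); x,y=max(p[0]-85,0),p[1]-90
    print(c,x,y,proj(c,s["ee_pos"]+A[:,2]*.046),proj(c,rackp(-.062,0,.183)))
    V.append(cv2.resize(im[y:y+180,x:x+170],(425,450),interpolation=cv2.INTER_CUBIC)[:,:395])
cv2.imwrite("pics/e.png",np.hstack(V))
```

```text
11.3 p [ 0.4236 -0.2252  0.358 ] y [ 0.981  0.193 -0.004] z [-0.005  0.003 -1.   ] f [-0.   0.4 -6.6] gap 0.09 q [-0.63  0.09  1.56 -0.    1.5  -0.83]
shift mm [ -0.    1.1 141. ] rot deg [-0.2 -0.2 -0.1]
shift mm [  0.2 134.1 140.4] rot deg [-0.2 -0.2 -0.1]
scene 30 118 [ 96.35727207 163.86944868] [135.43362429 253.57994146]
top 415 178 [516.73363723 286.88395929] [485.4769074  251.08675156]
```

View pics/e.png

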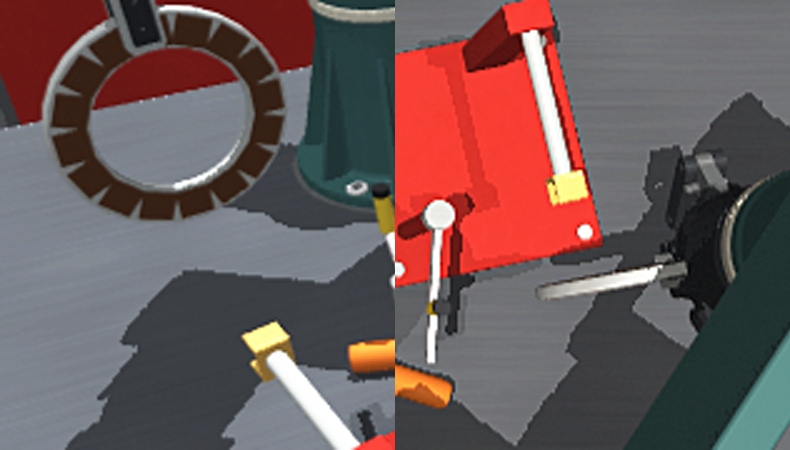

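The ring hangs upright at the scene crop (164,113), within 1 px of prediction. The catch is at (268,336), about 3 mm from my model. I'll go down, then thread.

>>> servo_tool([
  [0,1,8,0,0,0,1],
  [0,1,24,0,0,0,1],
  [0,1,42,0,0,0,1],
  [0,1,62,0,0,0,1],
  [0,1,82,0,0,0,1],
  [0,1,102,0,0,0,1],
  [0,1,120,0,0,0,1],
  [0,1,133,0,0,0,1],
  [0,1,140,0,0,0,1],
  [0,1,141,0,0,0,1],
])

```text
time: 12.4
ee_pos: [0.4237, -0.2213, 0.2163]
tool_rot: [-0.004, 0.634, 0.773, 0.0]
ft_force: [-0.9, -0.2, -6.7]
finger_gap: 0.088
```

>>> servo_tool([
  [0,6,0,0,0,0,1],
  [0,18,0,0,0,0,1],
  [0,32,0,0,0,0,1],
  [0,48,0,0,0,0,1],
  [0,66,0,0,0,0,1],
  [0,84,0,0,0,0,1],
  [0,102,0,0,0,0,1],
  [0,118,0,0,0,0,1],
  [0,128,0,0,0,0,1],
  [0,132,0,0,0,0,1],
])

```text
time: 13.4
ee_pos: [0.5547, -0.1952, 0.2155]
tool_rot: [-0.004, 0.634, 0.773, 0.0]
ft_force: [-0.9, -1.0, -5.5]
finger_gap: 0.09
```

Run:
```python
from h import *
s,A=show(); T=tool(0)
step(rackp(0,0,.183),T)
V=[]
for c in ("scene","top"):
    im=camera(c)[:,:,::-1]; p=proj(c,rackp(0,0,.19)).astype(int); x,y=max(p[0]-65,0),p[1]-70
    V.append(cv2.resize(im[y:y+140,x:x+130],(390,420),interpolation=cv2.INTER_CUBIC))
cv2.imwrite("pics/f.png",np.hstack(V))
```

```text
13.4 p [ 0.5547 -0.1952  0.2155] y [ 0.981  0.196 -0.004] z [-0.005  0.005 -1.   ] f [-0.9 -1.  -5.5] gap 0.09 q [-0.46  0.36  1.55  0.    1.24 -0.66]
shift mm [-3.8  1.3 32.5] rot deg [-0.3 -0.3  0.1]
```

View pics/f.png

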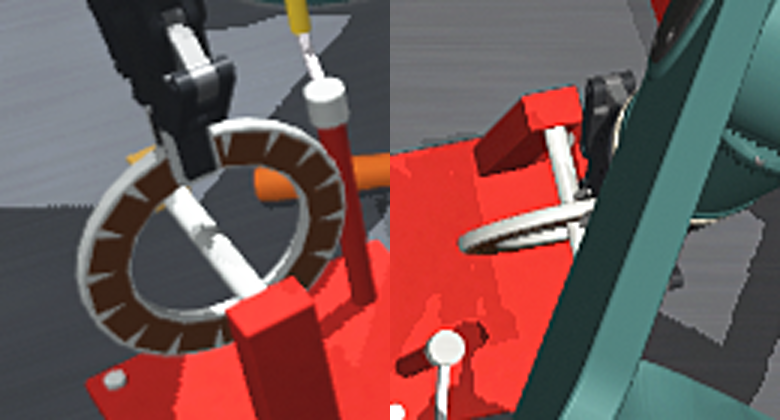

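The ring surrounds the bar (scene crop: bar passing through the hole at about (210,240)). I'll lower and release.

>>> servo_tool([
  [-1,0,4,0,0,0,1],
  [-3,0,10,0,0,0,1],
  [-4,0,17,0,0,0,1],
  [-4,0,24,0,0,0,1],
  [-4,0,29,0,0,0,1],
  [-4,0,32,0,0,0,1],
  [-4,0,34,0,0,0,1],
  [-4,0,34,0,0,0,1],
  [-4,0,34,0,0,0,1],
  [-4,0,34,0,0,0,1],
])

```text
time: 14.5
ee_pos: [0.5543, -0.1992, 0.1818]
tool_rot: [-0.004, 0.634, 0.773, 0.0]
ft_force: [0.5, 0.3, -5.4]
finger_gap: 0.094
```

>>> servo_tool([
  [0,0,0,0,0,0,0.9],
  [0,0,0,0,0,0,0.88],
  [0,0,0,0,0,0,0.85],
  [0,0,0,0,0,0,0.8],
  [0,0,0,0,0,0,0.75],
  [0,0,0,0,0,0,0.7],
  [0,0,0,0,0,0,0.68],
  [0,0,0,0,0,0,0.65],
  [0,0,0,0,0,0,0.65],
  [0,0,0,0,0,0,0.65],
])

```text
time: 15.5
ee_pos: [0.5543, -0.1991, 0.1817]
tool_rot: [-0.004, 0.634, 0.773, 0.0]
ft_force: [-0.5, -0.5, -0.6]
finger_gap: 0.35
```

>>> servo_tool([
  [0,0,-4,0,0,0,0.65],
  [0,0,-10,0,0,0,0.65],
  [0,0,-18,0,0,0,0.65],
  [0,0,-30,0,0,0,0.65],
  [0,0,-45,0,0,0,0.65],
  [0,0,-65,0,0,0,0.65],
  [0,0,-90,0,0,0,0.65],
  [0,0,-115,0,0,0,0.65],
  [0,0,-135,0,0,0,0.65],
  [0,0,-140,0,0,0,0.65],
])

```text
time: 16.5
ee_pos: [0.5565, -0.2005, 0.3256]
tool_rot: [-0.001, 0.634, 0.773, 0.001]
ft_force: [-0.2, -0.5, 0.0]
finger_gap: 0.352
```

Run:
```python
from h import *
s,A=show()
V=[]
for c in ("scene","top"):
    im=camera(c)[:,:,::-1]; p=proj(c,rackp(-.05,.05,.17)).astype(int); x,y=max(p[0]-75,0),p[1]-80
    print(c,x,y,[(np.round(d["pixel"],1),round(d["confidence"],2)) for n in ("keeper_knob","keeper_hinge") for d in tip_of(n,c)])
    V.append(cv2.resize(im[y:y+180,x:x+160],(400,450),interpolation=cv2.INTER_CUBIC))
cv2.imwrite("pics/g.png",np.hstack(V))
```

```text
16.5 p [ 0.5565 -0.2005  0.3256] y [0.981 0.196 0.   ] z [-0.     0.002 -1.   ] f [-0.2 -0.5  0. ] gap 0.352 q [-0.46  0.28  1.39  0.    1.47 -0.66]
scene 94 171 [(array([181.2, 190.9]), 0.77), (array([193.6, 230.9]), 0.92), (array([337.3, 374.1]), 0.62), (array([217.2, 259.3]), 0.18)]
top 381 170 [(array([432.1, 302.1]), 0.84), (array([435.8, 262.1]), 0.72)]
```

View pics/g.png

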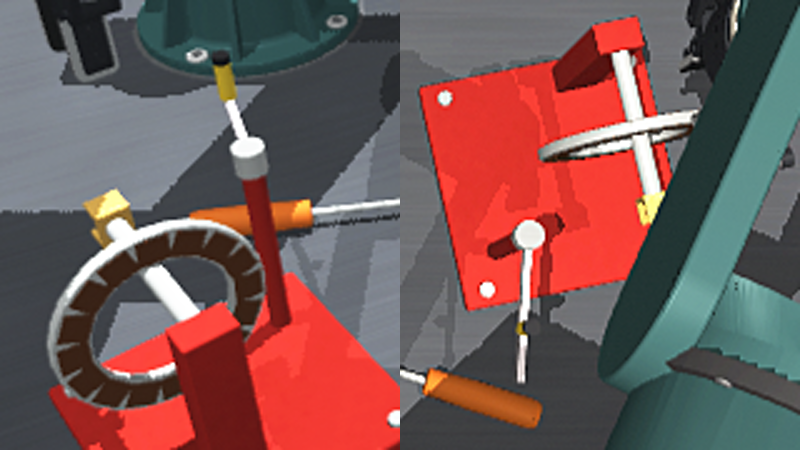

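The ring hangs on the bar between post and catch. Next I'll measure the knob and hinge for the keeper sweep.

Run:
```python
from h import *
np.set_printoptions(precision=4,suppress=True)
for a,b in (((182.4,193.8),(429,301.5)),((181.2,191.),(432,302)),((182.4,193.8),(429.5,300.5))): print("knob",*tri(a,b),onz("top",b,.212),onz("scene",a,.212))
print("hinge",*tri((193.6,231),(433.5,263)),onz("top",(432.6,263.6),.185),onz("scene",(193.7,231),.18),rackp(-.064,.1,.17))
print("catch",onz("scene",(137.2,252.4),.183),onz("top",(484.2,252.9),.183),rackp(-.062,0,.183))
```

```text
knob [ 0.3998 -0.1019  0.2085] 0.00616334094818023 [ 0.4005 -0.0983  0.212 ] [ 0.4039 -0.1057  0.212 ]
knob [ 0.3993 -0.1046  0.2148] 0.0028396597349970086 [ 0.3997 -0.1037  0.212 ] [ 0.3939 -0.1051  0.212 ]
knob [ 0.4017 -0.1024  0.2097] 0.005733444973668845 [ 0.4023 -0.0992  0.212 ] [ 0.4039 -0.1057  0.212 ]
hinge [ 0.4735 -0.1124  0.1788] 0.0027892831869320398 [ 0.4714 -0.1109  0.185 ] [ 0.4759 -0.1112  0.18  ] [ 0.4743 -0.1128  0.17  ]
catch [ 0.494  -0.2075  0.183 ] [ 0.4923 -0.2081  0.183 ] [ 0.4957 -0.2105  0.183 ]
```

>>> servo_tool([
  [8,-9,0,0,0,8,0.65],
  [25,-27,0,0,0,16,0.65],
  [45,-48,0,0,0,24,0.65],
  [68,-72,0,0,0,32,0.65],
  [90,-96,5,0,0,40,0.65],
  [108,-115,15,0,0,48,0.65],
  [120,-127,25,0,0,56,0.65],
  [125,-133,25,0,0,64,0.65],
  [125,-133,25,0,0,72,0.65],
  [125,-133,25,0,0,80,0.65],
])

```text
time: 17.8
ee_pos: [0.3983, -0.1023, 0.2963]
tool_rot: [-0.004, 0.983, 0.182, -0.004]
ft_force: [0.6, 0.5, 0.6]
finger_gap: 0.349
```

>>> servo_tool([
  [0,0,0,0,0,8,0.65],
  [0,0,0,0,0,16,0.65],
  [0,0,0,0,0,24,0.65],
  [0,0,0,0,0,28,0.65],
  [0,0,0,0,0,28,0.65],
  [0,0,10,0,0,28,0.65],
  [0,0,25,0,0,28,0.65],
  [0,0,45,0,0,28,0.65],
  [0,0,60,0,0,28,0.65],
  [0,0,63,0,0,28,0.65],
])

```text
time: 18.8
ee_pos: [0.396, -0.1011, 0.2309]
tool_rot: [-0.004, 0.998, -0.061, -0.007]
ft_force: [0.1, 0.4, -0.3]
finger_gap: 0.352
```

```bash
cat >> h.py <<'E'
H=np.array([.473,-.112])
def kp(th,z,r=.07):
    t=np.radians(th); return np.r_[H+r*np.array([np.cos(t),np.sin(t)]),z],tool(0,np.radians(th-270))
E
python3 - <<'E'
from h import *
s,A=show()
step(*kp(173,.225));step(*kp(173,.187))
V=[]
for c in ("scene","top"):
    im=camera(c)[:,:,::-1]; p=proj(c,kp(173,.2)[0]).astype(int); x,y=max(p[0]-60,0),p[1]-65
    V.append(cv2.resize(im[y:y+120,x:x+120],(396,396),interpolation=cv2.INTER_CUBIC))
cv2.imwrite("pics/i.png",np.hstack(V))
E
```

```text
18.8 p [ 0.396  -0.1011  0.2309] y [-0.121 -0.993 -0.007] z [-0.014  0.008 -1.   ] f [ 0.1  0.4 -0.3] gap 0.352 q [-0.42  0.09  1.88  0.    1.19  1.27]
shift mm [7.9 1.5 5.8] rot deg [-0.4  0.8  0.1]
shift mm [ 8.4  1.7 43.8] rot deg [-0.4  0.8  0.1]
```

View pics/i.png

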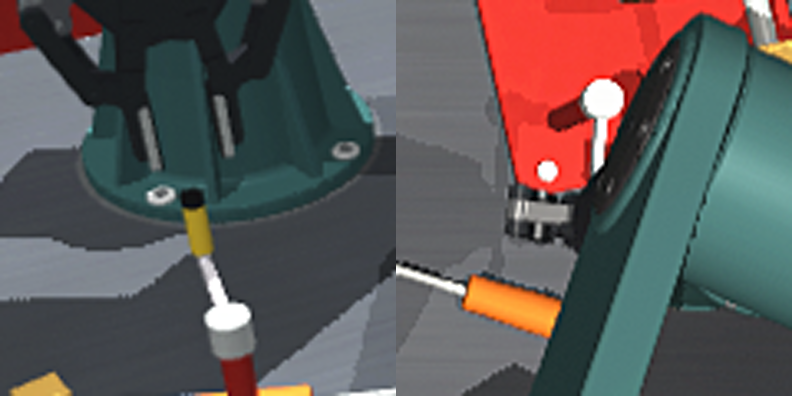

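Between the fingers (crop x about 152 and 228, midpoint 190) stands the knob (193). The numbers show 8 mm more is needed radially. I'll lower over it and close the cage.

>>> servo_tool([
  [3,1,0,-0.2,0.4,0,0.65],
  [7,2,0,-0.4,0.8,0,0.65],
  [8,2,3,-0.4,0.8,0,0.65],
  [8,2,10,-0.4,0.8,0,0.65],
  [8,2,18,-0.4,0.8,0,0.65],
  [8,2,26,-0.4,0.8,0,0.65],
  [8,2,34,-0.4,0.8,0,0.65],
  [8,2,40,-0.4,0.8,0,0.65],
  [8,2,43,-0.4,0.8,0,0.7],
  [8,2,43,-0.4,0.8,0,0.79],
])

```text
time: 19.9
ee_pos: [0.404, -0.1041, 0.1889]
tool_rot: [0.0, 0.998, -0.061, 0.0]
ft_force: [-0.4, -0.1, 0.9]
finger_gap: 0.21
```

Run:
```python
from h import *
s,A=show()
for t in (173,181,189,197,205,213,221,229,237): step(*kp(t,.187))
```

```text
19.9 p [ 0.404  -0.1041  0.1889] y [-0.121 -0.993  0.001] z [ 0.001 -0.001 -1.   ] f [-0.4 -0.1  0.9] gap 0.21 q [-0.42  0.14  1.94 -0.    1.06  1.28]
shift mm [-0.5 -0.6  1.9] rot deg [ 0. -0.  0.]
shift mm [0.1 9.1 1.9] rot deg [ 0. -0. -8.]
shift mm [ 2.2 18.7  1.9] rot deg [  0.  -0. -16.]
shift mm [ 5.5 27.9  1.9] rot deg [  0.  -0. -24.]
shift mm [10.1 36.5  1.9] rot deg [  0.1  -0.  -32. ]
shift mm [15.8 44.4  1.9] rot deg [  0.1  -0.  -40. ]
shift mm [22.6 51.4  1.9] rot deg [  0.1  -0.  -48. ]
shift mm [30.3 57.4  1.9] rot deg [  0.1  -0.  -56. ]
shift mm [38.7 62.3  2. ] rot deg [  0.1  -0.  -64. ]
```

>>> servo_tool([
  [0,4,2,0,0,-4,0.79],
  [0,9,2,0,0,-8,0.79],
  [1,14,2,0,0,-12,0.79],
  [2,19,2,0,0,-16,0.79],
  [4,23,2,0,0,-20,0.79],
  [5.5,28,2,0,0,-24,0.79],
  [8,32,2,0,0,-28,0.79],
  [10,36.5,2,0,0,-32,0.79],
  [13,40.5,2,0,0,-36,0.79],
  [16,44.5,2,0,0,-40,0.79],
])

```text
time: 20.9
ee_pos: [0.4146, -0.1503, 0.1872]
tool_rot: [0.0, 0.958, 0.286, 0.0]
ft_force: [-0.2, 0.2, 0.9]
finger_gap: 0.213
```

Run:
```python
from h import *
s,A=show(); camera("scene"); print([(np.round(d["pixel"],1),round(d["confidence"],2)) for d in tip_of("keeper_knob","scene")],[ (t,proj("scene",kp(t,.212)[0])) for t in (173,205,213)])
cv2.imwrite("pics/k.png",camera("scene")[:,:,::-1])
for t in range(217,255,4): step(*kp(t,.187))
```

```text
20.9 p [ 0.4146 -0.1503  0.1872] y [ 0.547 -0.837  0.001] z [ 0.001 -0.001 -1.   ] f [-0.2  0.2  0.9] gap 0.213 q [-0.5   0.18  1.89 -0.    1.07  0.49]
[(array([156.4, 202.7]), 0.83)] [(173, array([183.56497203, 193.39100206])), (205, array([162.67589579, 200.51586615])), (213, array([158.32180366, 203.13647208]))]
shift mm [-0.   4.3  0.2] rot deg [ 0.1 -0.  -4.1]
shift mm [0.5 9.2 0.2] rot deg [ 0.1 -0.  -8.1]
shift mm [ 1.3 14.   0.2] rot deg [  0.1  -0.  -12.1]
shift mm [ 2.5 18.7  0.2] rot deg [  0.1  -0.  -16.1]
shift mm [ 4.  23.4  0.2] rot deg [  0.1  -0.  -20.1]
shift mm [ 5.9 27.9  0.2] rot deg [  0.1   0.  -24.1]
shift mm [ 8.  32.3  0.2] rot deg [  0.1   0.  -28.1]
shift mm [10.5 36.5  0.2] rot deg [  0.1   0.  -32.1]
shift mm [13.2 40.6  0.2] rot deg [  0.1   0.  -36.1]
shift mm [16.2 44.4  0.2] rot deg [  0.1   0.  -40.1]
```

The knob is following: the network puts it at (156,203), and 213° predicts (158,203). I'll continue the sweep.

>>> servo_tool([
  [0,4.5,0,0,0,-4,0.79],
  [0.5,9,0,0,0,-8,0.79],
  [1.5,14,0,0,0,-12,0.79],
  [2.5,19,0,0,0,-16,0.79],
  [4,23.5,0,0,0,-20,0.79],
  [6,28,0,0,0,-24,0.79],
  [8,32.5,0,0,0,-28,0.79],
  [10.5,36.5,0,0,0,-32,0.79],
  [13,40.5,0,0,0,-36,0.79],
  [16,44.5,0,0,0,-40,0.79],
])

```text
time: 22.05
ee_pos: [0.4521, -0.1787, 0.1872]
tool_rot: [0.0, 0.804, 0.595, 0.0]
ft_force: [-0.4, 1.1, 0.5]
finger_gap: 0.213
```

Run:
```python
from h import *
s,A=show(); camera("scene"); print([(np.round(d["pixel"],1),round(d["confidence"],2)) for d in tip_of("keeper_knob","scene")],[ (t,proj("scene",kp(t,.212)[0])) for t in (245,253,281)])
for t in range(257,287,4): step(*kp(t,.187))
```

```text
22.05 p [ 0.4521 -0.1787  0.1872] y [ 0.956 -0.293  0.001] z [ 0.001 -0.001 -1.   ] f [-0.4  1.1  0.5] gap 0.213 q [-0.52  0.24  1.81 -0.    1.09 -0.22]
[] [(245, array([146.94815525, 215.81330319])), (253, array([145.97435767, 219.25793347])), (281, array([149.42799535, 230.68601168]))]
shift mm [0.3 4.6 0.3] rot deg [ 0.1  0.  -4.1]
shift mm [0.8 9.4 0.3] rot deg [ 0.1  0.1 -8.1]
shift mm [ 1.7 14.2  0.4] rot deg [  0.1   0.1 -12.1]
shift mm [ 2.9 19.   0.4] rot deg [  0.1   0.1 -16.1]
shift mm [ 4.4 23.6  0.4] rot deg [  0.1   0.1 -20.1]
shift mm [ 6.2 28.1  0.4] rot deg [  0.1   0.1 -24.1]
shift mm [ 8.4 32.5  0.4] rot deg [  0.1   0.1 -28.1]
shift mm [10.9 36.7  0.4] rot deg [  0.1   0.1 -32.1]
```

>>> servo_tool([
  [0.3,4.5,0,0,0,-4,0.79],
  [0.8,9.5,0,0,0,-8,0.79],
  [1.7,14,0,0,0,-12,0.79],
  [3,19,0,0,0,-16,0.79],
  [4.4,23.5,0,0,0,-20,0.79],
  [5.3,26,0,0,0,-22,0.79],
  [6.2,28,0,0,0,-24,0.79],
  [7.3,30.5,0,0,0,-26,0.79],
  [8.4,32.5,0,0,0,-28,0.79],
  [8.4,32.5,0,0,0,-28,0.79],
])

```text
time: 23.15
ee_pos: [0.4862, -0.1804, 0.1874]
tool_rot: [0.001, 0.638, 0.77, -0.0]
ft_force: [-0.3, -0.9, 0.1]
finger_gap: 0.208
```

Run:
```python
from h import *
s,A=show()
for c in ("scene","top"):
    camera(c); print(c,[(np.round(d["pixel"],1),round(d["confidence"],2)) for d in tip_of("keeper_knob",c)],[ (t,proj(c,kp(t,.212)[0])) for t in (277,281)])
```

```text
23.15 p [ 0.4862 -0.1804  0.1874] y [0.982 0.187 0.001] z [ 0.001 -0.001 -1.   ] f [-0.3 -0.9  0.1] gap 0.208 q [-0.49  0.29  1.74 -0.    1.11 -0.68]
scene [(array([192.5, 234.3]), 0.46)] [(277, array([148.27085145, 229.18671147])), (281, array([149.42799535, 230.68601168]))]
top [(array([471.5, 258.6]), 0.51)] [(277, array([473.94749432, 257.08609593])), (281, array([473.45100275, 254.44746848]))]
```

Now I'll push slowly along the tool's +y, watching the force.

>>> servo_tool([
  [0,0.7,0,0,0,0,0.79],
  [0,1.4,0,0,0,0,0.79],
  [0,2.1,0,0,0,0,0.79],
  [0,2.8,0,0,0,0,0.79],
  [0,3.5,0,0,0,0,0.79],
  [0,4,0,0,0,0,0.79],
  [0,4,0,0,0,0,0.79],
  [0,4,0,0,0,0,0.79],
  [0,4,0,0,0,0,0.79],
  [0,4,0,0,0,0,0.79],
])

```text
time: 24.35
ee_pos: [0.4895, -0.1801, 0.1874]
tool_rot: [0.001, 0.637, 0.77, -0.001]
ft_force: [-3.8, -3.1, 2.3]
finger_gap: 0.208
```

>>> servo_tool([
  [0,0.5,0,0,0,0,0.79],
  [0,1,0,0,0,0,0.79],
  [0,1.5,0,0,0,0,0.79],
  [0,2,0,0,0,0,0.79],
  [0,2.5,0,0,0,0,0.79],
  [0,3,0,0,0,0,0.79],
  [0,3,0,0,0,0,0.79],
  [0,3,0,0,0,0,0.79],
  [0,3,0,0,0,0,0.79],
  [0,3,0,0,0,0,0.79],
])

```text
time: 25.35
ee_pos: [0.4897, -0.18, 0.1873]
tool_rot: [-0.001, 0.637, 0.771, -0.003]
ft_force: [-10.4, -5.1, 5.3]
finger_gap: 0.211
```

>>> servo_tool([
  [0,1,0,0,0,0,0.79],
  [0,2,0,0,0,0,0.79],
  [0,3,0,0,0,0,0.79],
  [0,4,0,0,0,0,0.79],
  [0,5,0,0,0,0,0.79],
  [0,6,0,0,0,0,0.79],
  [0,6,0,0,0,0,0.79],
  [0,6,0,0,0,0,0.79],
  [0,6,0,0,0,0,0.79],
  [0,6,0,0,0,0,0.79],
])

```text
time: 26.35
ee_pos: [0.4899, -0.18, 0.187]
tool_rot: [-0.005, 0.637, 0.771, -0.007]
ft_force: [-20.1, -8.3, 12.5]
finger_gap: 0.21
```

A hard stop: the TCP moved 0.2 mm as the force rose to 20 N. I'll back off to the middle, open the cage a little and lift away.

>>> servo_tool([
  [0,-1,0,0.6,-0.3,0,0.79],
  [0,-2,0,0.6,-0.3,0,0.79],
  [0,-3,0,0.6,-0.3,0,0.75],
  [0,-3,0,0.6,-0.3,0,0.7],
  [0,-3,0,0.6,-0.3,0,0.68],
  [0,-3,0,0.6,-0.3,0,0.68],
  [0,-3,-4,0.6,-0.3,0,0.68],
  [0,-3,-12,0.6,-0.3,0,0.68],
  [0,-3,-25,0.6,-0.3,0,0.68],
  [0,-3,-40,0.6,-0.3,0,0.68],
])

```text
time: 27.35
ee_pos: [0.4876, -0.1803, 0.2278]
tool_rot: [-0.006, 0.637, 0.771, -0.012]
ft_force: [0.7, -0.2, -0.1]
finger_gap: 0.32
```

>>> servo_tool([
  [0,0,-20,0,0,0,0.68],
  [0,0,-50,0,0,0,0.68],
  [0,-10,-80,0,0,0,0.68],
  [10,-30,-110,0,0,0,0.68],
  [30,-50,-130,0,0,0,0.68],
  [60,-70,-140,0,0,0,0.68],
  [100,-70,-140,0,0,0,0.68],
  [140,-70,-140,0,0,0,0.68],
  [180,-70,-140,0,0,0,0.68],
  [220,-70,-140,0,0,0,0.68],
])

```text
time: 28.35
ee_pos: [0.3802, 0.0254, 0.3692]
tool_rot: [-0.005, 0.637, 0.771, -0.012]
ft_force: [1.1, 0.4, 0.1]
finger_gap: 0.316
```

Run:
```python
from h import *
np.set_printoptions(precision=1,suppress=True)
show()
for c in ("scene","top"):
    im=camera(c)[:,:,::-1]; cv2.imwrite(f"pics/end_{c}.png",im)
    for n in ("keeper_knob","ring","catch","screwdriver","tin","socket"): print(c,n,[(np.round(d["pixel"],1),round(d["confidence"],2)) for d in tip_of(n,c)])
    print([ (t,proj(c,kp(t,.212)[0])) for t in (273,277,281)],"ring exp",proj(c,rackp(0,0,.131)))
    # yellow knob blob
    hsv=cv2.cvtColor(im.copy(),cv2.COLOR_BGR2HSV); m=cv2.inRange(hsv,(22,120,90),(35,255,255)); n,l,st,ce=cv2.connectedComponentsWithStats(m)
    print("yellow",[(st[i][:5].tolist()) for i in range(1,n) if st[i][4]>4])
# print differences from start around bystanders
for c in ("scene","top"):
    a=cv2.imread(f"pics/{c}0.png").astype(int);b=cv2.imread(f"pics/end_{c}.png").astype(int)
    for n,p in (("tin",(313,382) if c=="scene" else (380,140)),("socket",(340,362) if c=="scene" else (351,153)),("driver",(215,258) if c=="scene" else (395,323))):
        x,y=p; print(c,n,"meandiff",np.abs(a-b)[y-12:y+12,x-25:x+25].mean())
```

```text
28.35 p [0.4 0.  0.4] y [ 1.   0.2 -0. ] z [-0. -0. -1.] f [1.1 0.4 0.1] gap 0.316 q [-0.1 -0.1  1.7 -0.   1.5 -0.3]
scene keeper_knob [(array([149. , 230.8]), 0.68)]
scene ring [(array([445.7, 257.7]), 0.9), (array([328.1, 219. ]), 0.57)]
scene catch [(array([134.6, 259.3]), 0.89)]
scene screwdriver [(array([218.4, 258.9]), 0.63)]
scene tin [(array([314.4, 394.5]), 0.6)]
scene socket [(array([337.2, 371.9]), 0.75)]
[(273, array([147.3, 227.6])), (277, array([148.3, 229.2])), (281, array([149.4, 230.7]))] ring exp [158.6 298.7]
yellow [[449, 111, 7, 5, 30], [147, 234, 11, 16, 116], [138, 248, 6, 7, 16], [203, 252, 14, 3, 22], [173, 256, 3, 2, 5], [495, 306, 34, 6, 143]]
top keeper_knob [(array([470.4, 259.7]), 0.62)]
top ring [(array([474.3, 225.7]), 0.94), (array([481.8, 251.3]), 0.68), (array([473.9, 215.3]), 0.56)]
top catch [(array([485.8, 251.2]), 0.62), (array([469.4, 224.4]), 0.36)]
top screwdriver []
top tin []
top socket [(array([486.1, 251.5]), 0.65)]
[(273, array([474.3, 259.7])), (277, array([473.9, 257.1])), (281, array([473.5, 254.4]))] ring exp [471.4 223.1]
yellow [[466, 254, 6, 5, 15], [484, 256, 8, 2, 8], [2, 397, 12, 10, 87], [139, 460, 4, 4, 7]]
scene tin meandiff 1.8697222222222223
scene socket meandiff 2.502222222222222
scene driver meandiff 5.493333333333333
top tin meandiff 0.965
top socket meandiff 1.4269444444444443
top driver meandiff 48.038333333333334
```

Run:
```python
from h import *
from scipy.ndimage import center_of_mass
def yel(f,box):
    im=cv2.imread(f);h=cv2.cvtColor(im,cv2.COLOR_BGR2HSV);m=cv2.inRange(h,(20,110,60),(36,255,255));x0,y0,x1,y1=box
    y,x=center_of_mass(m[y0:y1,x0:x1]);return np.round([x+x0,y+y0],1)
for f,c,b,ts in (("top0","top",(420,293,440,312),(169,173,177)),("end_top","top",(460,248,477,266),(273,277,281,285)),("scene0","scene",(175,190,192,215),(169,173,177)),("end_scene","scene",(143,225,160,252),(273,277,281,285))):
    print(f,yel(f"pics/{f}.png",b),[(t,np.round(proj(c,kp(t,.195)[0]),1)) for t in ts])
im=cv2.imread("pics/end_top.png")
for y in range(248,266,2): print(y,[ "%02x%02x%02x"%tuple(int(v) for v in im[y,x][::-1]) for x in range(434,496,4)])
```

```text
top0 [428.8 301.4] [(169, array([427.6, 299.6])), (173, array([430.2, 300. ])), (177, array([432.9, 300.3]))]
end_top [469.2 255.7] [(273, array([472. , 260.6])), (277, array([471.7, 257.9])), (281, array([471.2, 255.3])), (285, array([470.5, 252.8]))]
scene0 [183.7 203.5] [(169, array([187.9, 200.9])), (173, array([185.1, 201.4])), (177, array([182.4, 202. ]))]
end_scene [152.4 241.4] [(273, array([149.6, 236. ])), (277, array([150.5, 237.6])), (281, array([151.7, 239.1])), (285, array([153. , 240.5]))]
248 ['9f231c', 'a02520', 'a0251f', '661813', '5c1713', '9f251f', '9f221c', '9d241e', 'a0251f', '9e231d', '9d201b', '927233', 'fffd95', 'ffffba', 'f29847', '6f7072']
250 ['9d241d', '9f241e', '9f241d', '641814', '631814', 'a2251f', '9c241d', '9f261f', '9d241e', 'a1241f', 'ad211d', '54411e', 'ffff95', 'fefb8c', 'ffff99', '6f7277']
252 ['9f251e', 'a12620', 'a3261f', '621914', '671714', '701a17', '9f241e', '9f241e', '9d211b', '7b2a16', '332628', '84642b', 'ffff97', 'fefb8c', 'ffff97', '73777c']
254 ['9e231c', 'a1241f', 'a7251e', '691816', '691815', '631813', '9f251e', '9e221c', '99291e', 
[... 194 characters left out ...]
 'deaa50', 'ffff95', 'fedc6b', '617c82']
258 ['a3938f', 'b32520', '2c3736', '24413e', '22393a', '2c3635', '726f6c', 'e0dbd9', '656743', '645d12', '721d1b', '897132', 'b7843f', 'ff7841', 'f83130', '534f52']
260 ['45504d', '402727', '213737', '33514e', '2b4746', '2c4745', '263f3e', '653d3a', 'a21d19', '9f291c', 'a3231f', 'ac3a25', '9d1c1a', 'ff3e34', 'f73f33', 'ef3129']
262 ['2c4545', '294643', '253938', '314f4e', '32524f', '31504e', '33504d', '24524d', '9e251f', 'a0241c', 'a0241f', '9e241d', 'a02320', 'ff4037', 'f93e36', 'ff332a']
264 ['33514e', '304f4d', '14201f', '324f4c', '395855', '385653', '375553', '335754', 'a3241e', 'a0241c', 'a22421', 'a1241e', 'a0231d', 'ff4035', 'f93e36', 'ff3d34']
```

The numbers agree on keeper home (knob matches 281° in both views, hard stop at 20 N) and the ring at the bar's middle. I'll hand it in.

```bash
python3 -c "
from plant import *
print(sign_off())"
```

```text
the job is handed in; nothing more can be done
None
```

The ring now hangs on the rack's bar and the keeper arm is closed in the brass catch. I handed the job in at about 28.5 s of the 69 s allowed. `sign_off` gave no verdict.

**Ring:** My first approach to the rim ran joint 5 into its limit. I backed out and gripped the ring 25° round the rim instead. I then lifted it along the stand's slope, turned it upright, threaded it over the catch and let it drop about 4 mm onto the bar. The picture taken after I let go shows it hanging between the post and the catch. In the last top view it was found about 4 px from where the middle of the bar should put it.

**Keeper:** With the ring let go, I swung the keeper shut by its knob, held loosely between the fingers. It came to a hard stop: the force rose from about 4 N to 20 N while the gripper moved only 0.4 mm. I then backed off and left, touching nothing.

**Last checks:**
- **Knob position:** in both views the knob is within about 2.5 px of where the closed position should put it. The trained network's top-view reading was about 6 px off, so I went by the colour measurement there.
- **Ring in the scene view:** the network found only the two look-alikes there, so the final check of the ring rests on the top view.
- **Bystanders:** the tin and socket look unchanged in both views. The screwdriver looks unchanged in the scene view, but the arm hid it in the last top view.
- **No final look:** I had used all 12 picture views, so the closed keeper was checked by force and pixel measurements only.

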